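Turn a painting panel over in its slide-jaw holder

TASK

The small cradled panel in the slide-jaw holder has its orange edge painted; now its white front is needed facing up. First lift the small blue paint tin off the holder and stand it upright on the cork mat; then draw the sliding jaw back by its red post, tip the panel over so that it lies flat on the holder's bed with the white face up, and slide the jaw shut again so that the panel is held snugly between the two jaws. Do not tip the tin over, and leave the other things on the bench where they are.

Things in the scene. Friction and masses are not known exactly. Their poses are not given: they have to be found in the camera images.
- fixture: Slide-jaw holder fixed to the bench: plywood bed 130 (x) by 290 (y) by 18 mm high, origin at the centre of its underside, z up. Jaws slide along its y. Fixed wooden jaw at the +y end: 120 mm long in x, 30 mm high above the bed, inner face at y = +110 mm, outer at +132 mm. The moving jaw is on the panel's -y side.
- jaw (a joint): Travel of the moving jaw, 0 to 0.125 m, growing as it opens towards fixture -y; starts 0 to 0.006. Its inner face is at fixture y = 73 mm - travel: gap = 37 mm + travel (0.043 is snug on the panel lying flat). About 4 N friction, stays where left. Jaw 120 mm long, 22 thick, 30 high above the bed; its tail, 70 wide, 18.5 high, ends 65 mm behind the inner face.
- jaw_post (a point): Centre of the top of the red square post on the moving jaw's tail, by which the jaw is slid: 20 by 20 mm, top 70 mm above the bed, its upper 51 mm free; its centre is 45 mm behind the jaw's inner face (fixture x = 0, y = 28 mm - travel).
- panel: Cradled panel, loose, 0.22 kg, 110 (x) by 36 (y) by 80 mm (z); white front on its +y side, bare back on -y, orange edges. Stands on a long edge, white face to the fixed jaw, axes parallel to the fixture's; origin: centre of that edge. Pushed towards -y high on the white face it tips and beyond 24 degrees falls on its back, 36 to 116 mm from the fixed jaw, its y axis up.
- panel_center (a point): Centre of the panel's block, 40 mm from the origin along its own z.
- tin: Small closed paint tin, steel with a blue band, diameter 52 mm, 65 mm high, 0.18 kg; origin at the centre of its underside. It stands on the bed behind the moving jaw and keeps the jaw from opening far enough.
- mat: Square cork mat fixed to the bench, 130 by 130 by 4 mm, on the robot's right; origin at the centre of its underside.
- bucket: White pail of brushes, bystander: diameter 170 mm, 170 mm high, brushes to 320 mm; origin under its centre.
- jar_a: Amber glass jar with dark lid, bystander: diameter 68, height 100 mm; origin under its centre.
- jar_b: Green glass jar with dark lid, bystander: diameter 68, height 100 mm; origin under its centre.
- big_tin: Larger tin with a paper label, bystander: diameter 84, height 95 mm; origin under its centre.
- water_cup: White ceramic cup, bystander: diameter 72, height 85 mm; origin under its centre.
- brush: Brush with green handle lying on the bench beyond the holder, bystander.
- knife: Flat painting spatula with wooden handle lying on the bench left of the holder, bystander.
Mind the look-alikes: they are no part of the job. Leave any pink look-alike of the tin alone. There is more than one size of the panel; the one meant has the size given above.

How it is judged:
By the outcome, as a careful person would: the job done as asked, in the order asked, and still so for the second after the job is handed in, with the robot touching nothing.
It also fails if it takes over 72 s, if anything falls off the work surface, if the arm or the gripper's body presses on something with over 40 N, if the wrist force passes 120 N, or if a joint passes its speed limit or range.

ROBOT

A 6-joint arm with a two-finger parallel gripper is mounted at the origin on the work surface. World frame = base frame: x ahead of the robot, y to its left, z up, the work surface at z = 0. Lengths are in m, angles in degrees, forces in N, time in s.
With the tool pointing down it reaches from about 0.3 to 0.75 m from the base axis. Payload 8.5 kg.
Tool frame: the origin (TCP) lies midway between the tips of the shut fingers; the grasp point (between the pads) lies 19 mm behind it (r.grasp_offset is the distance from the TCP to the grasp point, in m); x points along the fingers, y is the direction in which the jaws open and shut, and the axes are right-handed (so a half turn about x gives the same grasp; the last joint's range is limited). The gripper opens to 85 mm and grips with 20 to 120 N. Pads are 22 mm wide; open, the fingers measure 114 mm over their backs; the gripper's body (76 mm by 85 mm) begins 54 mm behind the grasp point. The pads swing forward as they close: fully open they stand 13 mm farther back than shut.
Start: joints at [-80.403, 21.807, 74.336, -0, 83.858, -12.336], TCP at [0.205, -0.51, 0.231] pointing down, gripper open.
Joint ranges: [-178.18, 178.18], [-50.72, 133.34], [12.68, 142.11], [-81.47, 261.47], [9.98, 163.14], [-165.26, 165.26]. Speed limits (degrees/s): [136.94, 136.94, 180, 180, 180, 180].

INTERFACE

Orientations are given as a 3x3 rotation matrix whose columns are the frame's x, y, z axes.
In Python, from workcell import get_obs, optics, r, look_for, cut_out, tip_of gives the robot as it stands.
- The arm moves only by the shell command python3 -m inch 'ROWS' [OPENING]. ROWS is JSON, a list of rows, each an object of numbers: "x", "y", "z": the shift along the tool's x, y, z in m; "ax", "ay", "az": the turn, a rotation vector about the tool's x, y, z in rad. A call has 1 to 10 rows; each row is the pose to reach, as a shift and turn from the pose commanded when the call began, along the tool's axes at that moment; what a row does not reach only later rows make up. A row lasts 1/12 s, in which the tool goes at most 41.7 mm and 7.16 degrees, less where a joint would pass 70% of its speed; a pose out of reach is approached as far as the arm can. A call with a gripper value outside its range is refused whole. OPENING is the finger opening in m, from 0 to 0.0854, set as the call begins (- or left out, the last holds). The fingers move at their own pace and stop on an object; the grip force is fixed at half the most. Time passes only in rows, so rows that repeat a pose let the fingers close. It gives the time, the measured TCP pose, the force and the opening at its end, in the units of the state.
- get_obs(): the state, without advancing time (a new reading comes with each control period).
- optics.read_camera(name): name is "side" or "top" or "wrist"; returns the picture (480x640x3 uint8, red, green, blue); there is no depth.
- optics.camera_info(name): a dict with "mtx" (3x3 intrinsics, pixels), "rvec" (rotation vector, rad) and "tvec" (3), from world to camera coordinates, as OpenCV has them. Camera axes: x right, y down, z forward; pixel columns grow to the right and rows downward; lengths in m; the calibration is good to about 2 mm. A picture is of the moment at which its call begins: read the wrist's pose just before it. camera_info takes no time and is no camera call; for the wrist camera it gives the pose at the moment of the call.
- r.hand_in(): hands the job in, once; it reports no verdict.
Trained networks look in the newest picture that a camera, given by its name, has taken for a name from the list of things; names that differ only in an ending like _2 or _b are one class to them, and where a whole thing is asked for, a point or a joint stands for the part that bears it (a point fixed in the world has none). Each returns a list of dicts, best first, with "score" (0 to 1); they miss things now and then, are a little off and sometimes report something else, mostly with a low value. They report only what shows in the picture. A call takes as long as a camera call. They do not tell look-alikes from the thing itself.
- look_for(camera, thing): "at" ([column, row] in pixels, amid what is visible of it).
- cut_out(camera, thing): "pixels" (480x640 bool, what is visible of it) and "at" ([column, row] in pixels, amid what is visible of it).
- tip_of(camera, thing): "at" ([column, row] in pixels: a listed point, or the origin of a listed thing).
The state is a dict: "time": time; "joint_positions": joint angles; "joint_velocities": joint speeds; "joint_torque": joint torques, N m; "tcp_pos": TCP position; "tool_rot": TCP orientation; "force": force on the tool from outside, world axes, zero at the start; "ft_torque": the same for the moment, N m; "finger_gap": finger opening in m.
Only numpy, scipy, OpenCV 4.12 (cv2) and the standard library are available. Lean on these libraries where they do the work, as an engineer would, in place of code of your own. Each camera call takes 0.05 s, during which the arm holds its last target. There are 200 camera calls.

## Working session

There is one attempt and no reset: what is moved stays moved. The work goes in short steps, Python scripts to look and compute and a shell command to move; the robot and the scene stay as the last step left them, time stands still between calls to the robot, and variables do not carry over. Pictures are saved under pics/ and viewed, about 8 in all and at most 12, crops included, and the job is handed in when it is done.

```bash
ls; mkdir -p pics; cat > h.py <<'E'
import numpy as np, cv2
from workcell import get_obs, optics, r, look_for, cut_out, tip_of
def cam(n):
    i=optics.camera_info(n); R=cv2.Rodrigues(np.array(i["rvec"],float))[0]
    return np.array(i["mtx"],float),R,np.array(i["tvec"],float).ravel()
def ray(n,px):
    K,R,t=cam(n); d=R.T@np.linalg.solve(K,[px[0],px[1],1]); return -R.T@t,d
def atz(n,px,z):
    c,d=ray(n,px); return c+d*(z-c[2])/d[2]
def proj(n,P):
    K,R,t=cam(n); q=K@(R@np.array(P,float)+t); return q[:2]/q[2]
def snap(n,f=None):
    im=optics.read_camera(n)
    if f: cv2.imwrite("pics/"+f,im[:,:,::-1])
    return im
def tri(a,pa,b,pb):
    c1,d1=ray(a,pa);c2,d2=ray(b,pb)
    A=np.stack([d1,-d2],1); s=np.linalg.lstsq(A,c2-c1,rcond=None)[0]
    p,q=c1+d1*s[0],c2+d2*s[1]; return (p+q)/2,np.linalg.norm(p-q)
E
python3 - <<'E'
from h import *
np.set_printoptions(precision=4,suppress=True)
for n in("top","side"):
    snap(n,n+"0.png")
    K,R,t=cam(n);print(n,-R.T@t)
    for th in("fixture","jaw_post","panel","panel_center","tin","mat"):
        print(th,[(np.round(d["at"],1).tolist(),round(d["score"],2)) for d in tip_of(n,th)][:4])
print(get_obs())
E
```

```text
pics
top [0.3941 0.0551 1.2491]
fixture [([342.0, 261.3], 0.61)]
jaw_post [([332.0, 258.5], 0.72)]
panel [([284.1, 333.3], 0.96), ([301.4, 255.3], 0.75)]
panel_center [([282.3, 330.4], 0.82), ([301.0, 251.0], 0.77)]
tin [([361.3, 262.1], 0.96), ([303.0, 250.5], 0.73), ([378.4, 336.1], 0.7)]
mat [([494.4, 306.2], 0.55), ([330.8, 257.2], 0.31)]
side [0.5066 1.0832 1.0805]
fixture [([261.6, 235.4], 0.74), ([330.8, 262.5], 0.7)]
jaw_post [([328.0, 246.3], 0.71)]
panel [([322.1, 280.8], 0.89), ([386.9, 296.6], 0.68)]
panel_center [([386.2, 293.7], 0.8), ([320.0, 272.6], 0.57)]
tin [([327.4, 250.3], 0.69), ([383.6, 242.9], 0.67)]
mat [([361.2, 194.8], 0.8), ([401.7, 439.3], 0.45)]
{'time': 0.7, 'joint_positions': array([-80.4028,  21.805 ,  74.3364,   0.0007,  83.8597, -12.3362]), 'joint_velocities': array([ 0.0866, -0.015 , -0.0027,  0.0156,  0.0069,  0.0243]), 'joint_torque': array([ -0.0038, -44.8256, -23.1439,  -0.0003,   0.0006,  -0.    ]), 'tcp_pos': array([ 0.2054, -0.5102,  0.2313]), 'tool_rot': array([[ 0.    ,  0.3735, -0.9276],
       [ 0.    , -0.9276, -0.3735],
       [-1.    , -0.    , -0.    ]]), 'force': array([ 0.4182, -0.1612,  0.3387]), 'ft_torque': array([-0.0142, -0.003 , -0.0256]), 'finger_gap': 0.08529183778212966}
```

```bash
python3 -c "
import cv2,numpy as np
a=cv2.imread('pics/top0.png');b=cv2.imread('pics/side0.png')
"
```

```text
(no output)
```

View pics/top0.png

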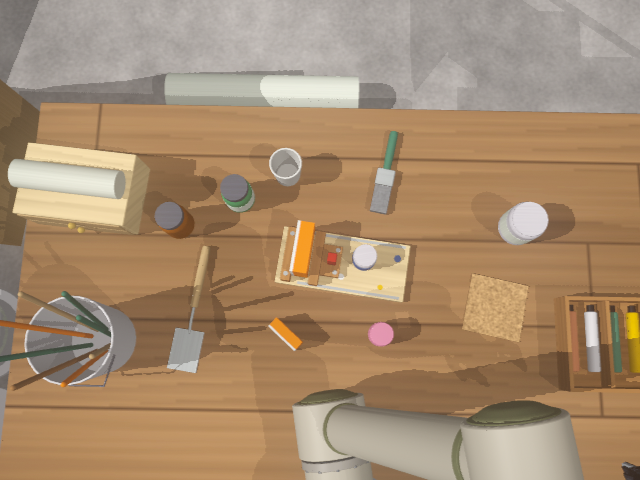

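View pics/side0.png

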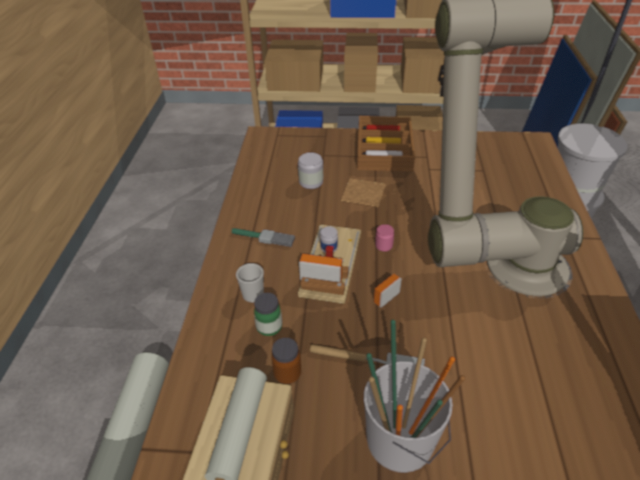

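The top view (up = +x, left = +y) shows the holder around (343,263). From the fixed jaw at left it runs: panel (302,248), red post (332,258), tin (364,257). The mat is at (496,308), with a pink tin at (381,334) and a small panel at (285,333) as look-alikes.

```bash
cat > m.py <<'E'
from h import *
np.set_printoptions(precision=4,suppress=True)
snap("top");
def mask(n,th,near):
    L=[d for d in cut_out(n,th) if np.hypot(*(np.array(d["at"])-near))<25]
    return L[0]["pixels"] if L else None
im=snap("top"); hsv=cv2.cvtColor(im,cv2.COLOR_RGB2HSV)
box=np.zeros(im.shape[:2],bool); box[205:310,265:420]=1
def rect(m,z,name):
    m=m.astype(np.uint8); n,l,s,c=cv2.connectedComponentsWithStats(m); k=1+np.argmax(s[1:,4]); ys,xs=np.where(l==k)
    P=np.array([atz("top",(x,y),z)[:2]*1000 for x,y in zip(xs,ys)],np.float32)
    R=cv2.minAreaRect(P); print(name,len(P),R,P.mean(0))
H,S,V=[hsv[...,i].astype(int) for i in range(3)]
rect(box&(H>8)&(H<18)&(S>215)&(V>200),.098,"panel top")
rect(box&((H<6)|(H>174))&(S>170)&(V>100),.088,"post")
for th,near,z in(("mat",(496,308),.004),("fixture",(342,262),.018)):
    m=mask("top",th,np.array(near)); 
    if m is not None: rect(m,z,th)
for a,pa,b,pb,nm in(("top",(332,258.5),"side",(328,246.3),"post"),("top",(361.3,262.1),"side",(327.4,250.3),"tin"),("top",(301.4,255.3),"side",(322.1,280.8),"panel"),("top",(301,251),"side",(320,272.6),"pc"),("top",(494.4,306.2),"side",(361.2,194.8),"mat")):
    print(nm,*tri(a,pa,b,pb))
E
python3 m.py
python3 - <<'E'
import cv2
a=cv2.imread('pics/top0.png')[200:315,260:420];cv2.imwrite('pics/c0.png',cv2.resize(a,None,fx=5,fy=5,interpolation=2))
E
```

```text
panel top 553 ((594.4056396484375, 103.53359985351562), (26.672361373901367, 108.15718841552734), 81.98955535888672) [596.1018 104.4868]
post 74 ((574.640380859375, 43.69414520263672), (17.848739624023438, 18.382503509521484), 81.66429138183594) [574.6357  43.6985]Traceback (most recent call last):
  File "m.py", line 18, in <module>
    if m is not None: rect(m,z,th)
                      ~~~~^^^^^^^^
  File "m.py", line 11, in rect
    P=np.array([atz("top",(x,y),z)[:2]*1000 for x,y in zip(xs,ys)],np.float32)
                ~~~^^^^^^^^^^^^^^^
  File "h.py", line 9, in atz
    c,d=ray(n,px); return c+d*(z-c[2])/d[2]
        ~~~^^^^^^
  File "h.py", line 7, in ray
    K,R,t=cam(n); d=R.T@np.linalg.solve(K,[px[0],px[1],1]); return -R.T@t,d
          ~~~^^^
  File "h.py", line 4, in cam
    i=optics.camera_info(n); R=cv2.Rodrigues(np.array(i["rvec"],float))[0]
ValueError: time passes only in moves, steps and waits
```

View pics/c0.png

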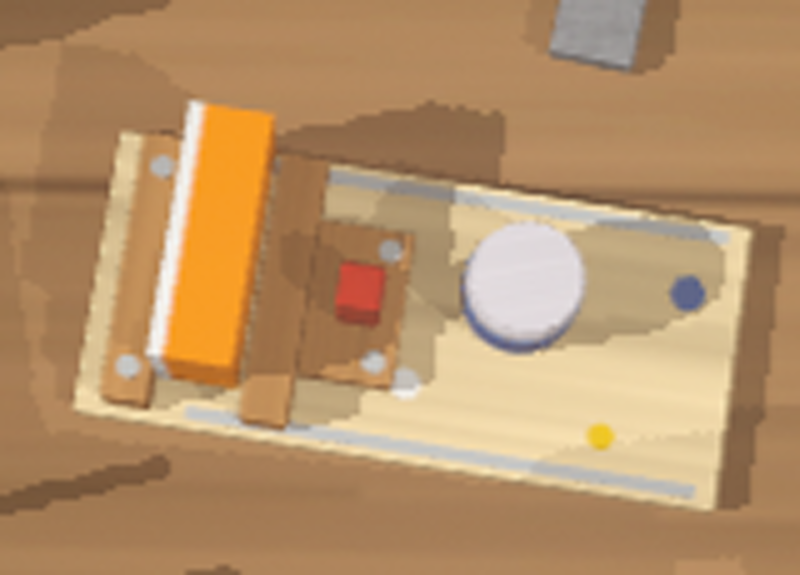

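The crop shows the bed corners at full-image pixels (284.4,226.4), (410,246), (403,301.6) and (275,281.6). The tin top is centred at about (365,257), and the panel leans on nothing.

```bash
sed -i 's/^def cam(n):/import functools\n@functools.lru_cache\ndef cam(n):/' h.py
sed -i '/^for a,pa/,$d' m.py; cat >> m.py <<'E'
C=np.array([atz("top",p,.018)[:2] for p in((284.4,226.4),(410,246),(403,301.6),(275,281.6))])
print("bed",C,C.mean(0),[np.linalg.norm(C[i]-C[i-1]) for i in range(4)])
u=(C[0]+C[3]-C[1]-C[2]);print("y-axis angle",np.degrees(np.arctan2(u[1],u[0])))
print("tin top",atz("top",(364.6,257.3),.083),"tin base net",atz("top",(361.3,262.1),.018))
rect(box&(S<60)&(V>150),.083,"white")
for a,pa,b,pb,nm in(("top",(332,258.5),"side",(328,246.3),"post"),("top",(361.3,262.1),"side",(327.4,250.3),"tin"),("top",(494.4,306.2),"side",(361.2,194.8),"mat")):
    print(nm,*tri(a,pa,b,pb))
print(get_obs()['time'])
E
python3 m.py
```

```text
panel top 545 ((594.4554443359375, 103.8797607421875), (26.00690460205078, 108.1515121459961), 82.02274322509766) [596.243  104.5844]
post 74 ((574.640380859375, 43.69414520263672), (17.848739624023438, 18.382503509521484), 81.66429138183594) [574.6357  43.6985]
mat 3331 ((480.52484130859375, -326.048583984375), (130.12530517578125, 131.2327423095703), 78.11332702636719) [ 480.1982 -326.4593]
fixture 5889 ((570.893310546875, 18.792724609375), (289.4469299316406, 132.78762817382812), 82.11550903320312) [565.1489   7.905 ]
bed [[ 0.6539  0.1517]
 [ 0.6139 -0.1342]
 [ 0.488  -0.1175]
 [ 0.5274  0.1686]] [0.5708 0.0172] [np.float64(0.12763242275917097), np.float64(0.2886572501505784), np.float64(0.1270170013769026), np.float64(0.2888122997465252)]
y-axis angle 82.09347259704359
tin top [ 0.5759 -0.0269  0.083 ] tin base net [ 0.575  -0.0241  0.018 ]
white 641 ((580.0137939453125, -51.63745880126953), (117.64055633544922, 62.20955276489258), 82.15935516357422) [586.4269 -33.8868]
post [0.5722 0.0427 0.0879] 0.0018712420648828673
tin [ 0.578  -0.0249  0.0066] 0.0027457133687654213
mat [ 0.4824 -0.3314 -0.0176] 0.0030916056985289334
1.05
```

```bash
cat > go.py <<'E'
import sys
from h import *
from scipy.spatial.transform import Rotation as Ro
# fixture frame estimate
F=np.array([.571,.0178,0]); A=np.radians(-7.9)
ex=np.array([np.cos(A),np.sin(A),0]); ey=np.array([-np.sin(A),np.cos(A),0])
def fx(x,y,z): return F+ex*x+ey*y+np.array([0,0,z])
def tofx(p): d=np.array(p)-F; return np.array([d@ex,d@ey,d[2]])
def rdown(yaw): # tool y axis at yaw (deg)
    a=np.radians(yaw); x=np.array([0,0,-1.]); y=np.array([np.cos(a),np.sin(a),0]); return np.stack([x,y,np.cross(x,y)],1)
def delta(p,R):
    o=get_obs(); T=np.array(o["tool_rot"])
    d=T.T@(np.array(p)-o["tcp_pos"]); w=Ro.from_matrix(T.T@R).as_rotvec()
    print("d",np.round(d,4),"w",np.round(w,3),"t",round(o["time"],2),"tcp",np.round(o["tcp_pos"],4),"fx",np.round(tofx(o["tcp_pos"]),4),"gap",round(o["finger_gap"],4),"F",np.round(o["force"],1))
if __name__=="__main__":
    k=sys.argv[1]; a=[float(v) for v in sys.argv[2:6]]
    p=fx(*a[:3]) if k=="f" else np.array(a[:3]); delta(p,rdown(a[3]))
E
python3 go.py w 0.576 -0.0258 0.231 -7.9; python3 -m inch '[{"x":0}]'
```

```text
d [ 3.000e-04 -3.109e-01 -5.247e-01] w [-1.05 -0.    0.  ] t 1.05 tcp [ 0.2054 -0.5102  0.2313] fx [-0.2895 -0.5732  0.2313] gap 0.0855 F [ 0.7 -0.3  0.1]invalid input at $[0]: expected keys x, y, z, ax, ay, az
```

```bash
python3 -m inch '[{"x":0,"y":-0.019,"z":-0.032,"ax":-0.1,"ay":0,"az":0},{"x":0,"y":-0.039,"z":-0.065,"ax":-0.2,"ay":0,"az":0},{"x":0,"y":-0.058,"z":-0.098,"ax":-0.3,"ay":0,"az":0},{"x":0,"y":-0.077,"z":-0.13,"ax":-0.4,"ay":0,"az":0},{"x":0,"y":-0.097,"z":-0.163,"ax":-0.5,"ay":0,"az":0},{"x":0,"y":-0.116,"z":-0.196,"ax":-0.6,"ay":0,"az":0},{"x":0,"y":-0.136,"z":-0.229,"ax":-0.7,"ay":0,"az":0},{"x":0,"y":-0.155,"z":-0.262,"ax":-0.8,"ay":0,"az":0},{"x":0,"y":-0.175,"z":-0.295,"ax":-0.9,"ay":0,"az":0},{"x":0,"y":-0.194,"z":-0.328,"ax":-1.0,"ay":0,"az":0}]'; python3 go.py w 0.576 -0.0258 0.231 -7.9
```

```text
time: 1.88
tcp_pos: [0.438, -0.2059, 0.2316]
tool_rot: [[0.0, 0.983, -0.182], [-0.0, -0.182, -0.983], [-1.0, 0.0, 0.0]]
force: [0.4, -1.3, 1.2]
finger_gap: 0.0855
d [ 0.0006  0.1029 -0.2022] w [-0.045  0.    -0.   ] t 1.88 tcp [ 0.438  -0.2059  0.2316] fx [-0.101  -0.2399  0.2316] gap 0.0855 F [ 0.4 -1.3  1.2]
```

```bash
python3 -m inch '[{"x":0,"y":0.02,"z":-0.036,"ax":-0.045,"ay":0,"az":0},{"x":0,"y":0.036,"z":-0.072,"ax":-0.045,"ay":0,"az":0},{"x":0,"y":0.055,"z":-0.108,"ax":-0.045,"ay":0,"az":0},{"x":0,"y":0.073,"z":-0.144,"ax":-0.045,"ay":0,"az":0},{"x":0,"y":0.09,"z":-0.176,"ax":-0.045,"ay":0,"az":0},{"x":0,"y":0.103,"z":-0.202,"ax":-0.045,"ay":0,"az":0},{"x":0,"y":0.103,"z":-0.202,"ax":-0.045,"ay":0,"az":0},{"x":0,"y":0.103,"z":-0.202,"ax":-0.045,"ay":0,"az":0}]'; python3 - <<'E'
from h import *
import go
im=snap("wrist","w1.png")
for th,z in(("tin",.018),("jaw_post",.088),("panel",.018)):
    for d in tip_of("wrist",th)[:2]:
        p=atz("wrist",d["at"],z); print(th,np.round(d["at"]),round(d["score"],2),np.round(p,4),"fx",np.round(go.tofx(p),4))
print(get_obs()["time"],get_obs()["tcp_pos"])
E
```

```text
time: 2.55
tcp_pos: [0.5766, -0.0273, 0.2309]
tool_rot: [[-0.001, 0.99, -0.14], [0.0, -0.14, -0.99], [-1.0, -0.001, 0.0]]
force: [-0.4, 0.1, 0.5]
finger_gap: 0.0855
tin [183. 258.] 0.61 [ 0.4218 -0.0595  0.018 ] fx [-0.1371 -0.0971  0.018 ]
jaw_post [302. 142.] 0.7 [0.5714 0.0414 0.088 ] fx [-0.0028  0.0234  0.088 ]
panel [313.  65.] 0.96 [0.5892 0.1076 0.018 ] fx [0.0056 0.0915 0.018 ]
panel [125.  64.] 0.95 [0.4167 0.1331 0.018 ] fx [-0.1687  0.093   0.018 ]
2.75 [ 0.57571385 -0.0295152   0.23146032]
```

View pics/w1.png

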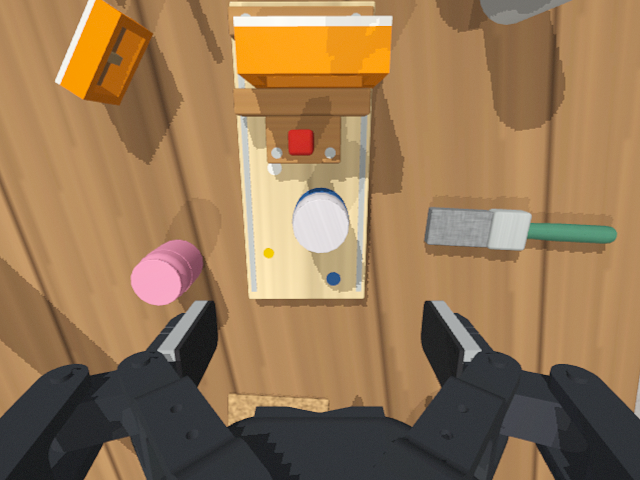

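The wrist view shows the blue-banded tin with its top centred at (320,222) and the post top at (300,142). The pink tin is away to the left at (165,272).

```bash
python3 - <<'E'
from h import *
import go
for px,z in(((320.5,221.5),.083),((300.5,141.5),.088),((249.5,298.5),.018),((365.5,297.5),.018)):
    p=atz("wrist",px,z); print(px,np.round(p,4),"fx",np.round(go.tofx(p),4))
p=atz("wrist",(320.5,221.5),.083)
go.delta([p[0],p[1],.040],go.rdown(-7.9))
E
```

```text
(320.5, 221.5) [ 0.5767 -0.0258  0.083 ] fx [ 0.0117 -0.0424  0.083 ]
(300.5, 141.5) [0.5705 0.0417 0.088 ] fx [-0.0038  0.0236  0.088 ]
(249.5, 298.5) [ 0.4834 -0.1175  0.018 ] fx [-0.0682 -0.1461  0.018 ]
(365.5, 297.5) [ 0.6123 -0.1348  0.018 ] fx [ 0.0618 -0.1455  0.018 ]
d [ 0.1915  0.0005 -0.0039] w [-0.007  0.     0.   ] t 2.75 tcp [ 0.5757 -0.0295  0.2315] fx [ 0.0112 -0.0462  0.2315] gap 0.0851 F [-0.6 -0.8  0. ]
```

```bash
python3 -m inch '[{"x":0.03,"y":0.0005,"z":-0.004,"ax":-0.007,"ay":0,"az":0},{"x":0.065,"y":0.0005,"z":-0.004,"ax":-0.007,"ay":0,"az":0},{"x":0.1,"y":0.0005,"z":-0.004,"ax":-0.007,"ay":0,"az":0},{"x":0.13,"y":0.0005,"z":-0.004,"ax":-0.007,"ay":0,"az":0},{"x":0.155,"y":0.0005,"z":-0.004,"ax":-0.007,"ay":0,"az":0},{"x":0.175,"y":0.0005,"z":-0.004,"ax":-0.007,"ay":0,"az":0},{"x":0.188,"y":0.0005,"z":-0.004,"ax":-0.007,"ay":0,"az":0},{"x":0.194,"y":0.0005,"z":-0.004,"ax":-0.007,"ay":0,"az":0},{"x":0.194,"y":0.0005,"z":-0.004,"ax":-0.007,"ay":0,"az":0}]' && python3 -m inch '[{"x":0,"y":0,"z":0,"ax":0,"ay":0,"az":0},{"x":0,"y":0,"z":0,"ax":0,"ay":0,"az":0},{"x":0,"y":0,"z":0,"ax":0,"ay":0,"az":0},{"x":0,"y":0,"z":0,"ax":0,"ay":0,"az":0},{"x":0,"y":0,"z":0,"ax":0,"ay":0,"az":0},{"x":0,"y":0,"z":0,"ax":0,"ay":0,"az":0},{"x":0,"y":0,"z":0,"ax":0,"ay":0,"az":0},{"x":0,"y":0,"z":0,"ax":0,"ay":0,"az":0}]' 0.03; python3 go.py w 0.481 -0.328 .20 -7.9
```

```text
time: 3.5
tcp_pos: [0.5766, -0.0253, 0.0365]
tool_rot: [[-0.002, 0.991, -0.137], [0.0, -0.137, -0.991], [-1.0, -0.002, -0.0]]
force: [0.5, 0.5, 0.2]
finger_gap: 0.0855
time: 4.17
tcp_pos: [0.5778, -0.0249, 0.0389]
tool_rot: [[0.002, 0.991, -0.135], [-0.001, -0.135, -0.991], [-1.0, 0.002, 0.001]]
force: [-1.4, -1.3, 5.8]
finger_gap: 0.0505
d [-0.1611 -0.0545  0.3135] w [ 0.002  0.001 -0.002] t 4.17 tcp [ 0.5778 -0.0249  0.0389] fx [ 0.0126 -0.0413  0.0389] gap 0.0505 F [-1.4 -1.3  5.8]
```

```bash
python3 -m inch '[{"x":-0.02,"y":0,"z":0,"ax":0,"ay":0,"az":0},{"x":-0.05,"y":0,"z":0,"ax":0,"ay":0,"az":0},{"x":-0.085,"y":0,"z":0,"ax":0,"ay":0,"az":0},{"x":-0.115,"y":-0.002,"z":0.015,"ax":0,"ay":0,"az":0},{"x":-0.12,"y":-0.008,"z":0.045,"ax":0,"ay":0,"az":0},{"x":-0.12,"y":-0.014,"z":0.08,"ax":0,"ay":0,"az":0},{"x":-0.12,"y":-0.02,"z":0.115,"ax":0,"ay":0,"az":0},{"x":-0.12,"y":-0.026,"z":0.15,"ax":0,"ay":0,"az":0},{"x":-0.12,"y":-0.032,"z":0.185,"ax":0,"ay":0,"az":0},{"x":-0.12,"y":-0.038,"z":0.22,"ax":0,"ay":0,"az":0}]' && python3 -m inch '[{"x":0,"y":-0.006,"z":0.03,"ax":0,"ay":0,"az":0},{"x":0,"y":-0.011,"z":0.06,"ax":0,"ay":0,"az":0},{"x":0,"y":-0.015,"z":0.08,"ax":0,"ay":0,"az":0},{"x":0,"y":-0.0165,"z":0.09,"ax":0,"ay":0,"az":0},{"x":0,"y":-0.0165,"z":0.0935,"ax":0,"ay":0,"az":0},{"x":0,"y":-0.0165,"z":0.0935,"ax":0,"ay":0,"az":0},{"x":0,"y":-0.0165,"z":0.0935,"ax":0,"ay":0,"az":0}]'; python3 go.py w 0.481 -0.328 .0265 -7.9; python3 - <<'E'
from h import *
snap("wrist","w2.png")
E
```

```text
time: 5.0
tcp_pos: [0.509, -0.2389, 0.158]
tool_rot: [[0.001, 0.991, -0.135], [-0.001, -0.135, -0.991], [-1.0, 0.001, 0.0]]
force: [0.4, -0.3, -0.8]
finger_gap: 0.0505
time: 5.58
tcp_pos: [0.4811, -0.3267, 0.1574]
tool_rot: [[0.0, 0.991, -0.135], [0.0, -0.135, -0.991], [-1.0, 0.0, -0.0]]
force: [0.1, 0.3, -1.2]
finger_gap: 0.0507
d [1.309e-01 1.000e-04 1.300e-03] w [ 0.003 -0.    -0.   ] t 5.58 tcp [ 0.4811 -0.3267  0.1574] fx [-0.0417 -0.3536  0.1574] gap 0.0507 F [ 0.1  0.3 -1.2]
```

View pics/w2.png

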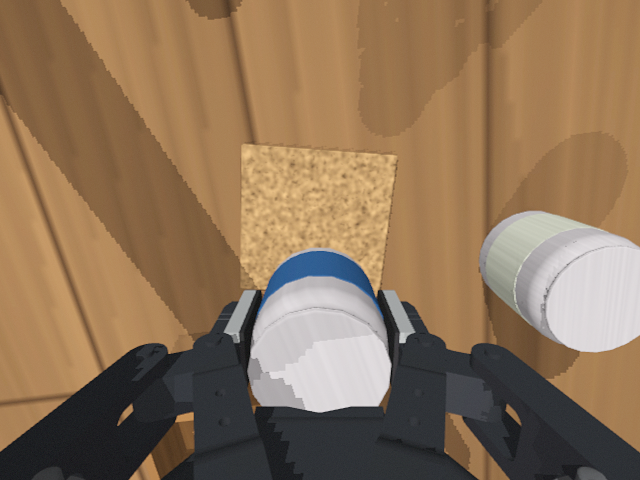

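The tin is held upright between the pads at (320,340), above the mat (corners (242,145) and (397,155)). The big tin at (575,280) is well clear.

```bash
python3 -m inch '[{"x":0.025,"y":0,"z":0,"ax":0,"ay":0,"az":0},{"x":0.055,"y":0,"z":0,"ax":0,"ay":0,"az":0},{"x":0.085,"y":0,"z":0,"ax":0,"ay":0,"az":0},{"x":0.105,"y":0,"z":0,"ax":0,"ay":0,"az":0},{"x":0.119,"y":0,"z":0,"ax":0,"ay":0,"az":0},{"x":0.126,"y":0,"z":0,"ax":0,"ay":0,"az":0},{"x":0.13,"y":0,"z":0,"ax":0,"ay":0,"az":0},{"x":0.132,"y":0,"z":0,"ax":0,"ay":0,"az":0},{"x":0.132,"y":0,"z":0,"ax":0,"ay":0,"az":0},{"x":0.132,"y":0,"z":0,"ax":0,"ay":0,"az":0}]'
```

```text
time: 6.47
tcp_pos: [0.4812, -0.328, 0.0262]
tool_rot: [[0.001, 0.991, -0.135], [-0.001, -0.135, -0.991], [-1.0, 0.001, 0.001]]
force: [0.7, 0.0, -1.5]
finger_gap: 0.0508
```

```bash
python3 -m inch '[{"x":0.001,"y":0,"z":0,"ax":0,"ay":0,"az":0},{"x":0.002,"y":0,"z":0,"ax":0,"ay":0,"az":0},{"x":0.002,"y":0,"z":0,"ax":0,"ay":0,"az":0},{"x":0.002,"y":0,"z":0,"ax":0,"ay":0,"az":0}]'
```

```text
time: 6.8
tcp_pos: [0.4811, -0.3282, 0.0249]
tool_rot: [[0.002, 0.991, -0.136], [-0.002, -0.136, -0.991], [-1.0, 0.002, 0.001]]
force: [-1.8, 1.5, 8.7]
finger_gap: 0.0503
```

Contact. Release, then rise and return towards the post.

```bash
python3 -m inch '[{"x":0,"y":0,"z":0,"ax":0,"ay":0,"az":0},{"x":0,"y":0,"z":0,"ax":0,"ay":0,"az":0},{"x":0,"y":0,"z":0,"ax":0,"ay":0,"az":0},{"x":0,"y":0,"z":0,"ax":0,"ay":0,"az":0},{"x":0,"y":0,"z":0,"ax":0,"ay":0,"az":0},{"x":0,"y":0,"z":0,"ax":0,"ay":0,"az":0}]' 0.0854 && python3 -m inch '[{"x":-0.01,"y":0,"z":0,"ax":0,"ay":0,"az":0},{"x":-0.03,"y":0,"z":0,"ax":0,"ay":0,"az":0},{"x":-0.06,"y":0,"z":0,"ax":0,"ay":0,"az":0},{"x":-0.095,"y":0,"z":0,"ax":0,"ay":0,"az":0},{"x":-0.13,"y":0,"z":0,"ax":0,"ay":0,"az":0},{"x":-0.165,"y":0,"z":0,"ax":0,"ay":0,"az":0},{"x":-0.19,"y":0,"z":-0.01,"ax":0,"ay":0,"az":0},{"x":-0.2,"y":0,"z":-0.03,"ax":0,"ay":0,"az":0}]'; python3 go.py w 0.573 -0.03 0.22 -7.9
```

```text
time: 7.3
tcp_pos: [0.4807, -0.3278, 0.0232]
tool_rot: [[-0.0, 0.991, -0.136], [0.0, -0.136, -0.991], [-1.0, -0.0, -0.0]]
force: [-1.1, -0.3, 0.0]
finger_gap: 0.0852
time: 7.97
tcp_pos: [0.4852, -0.2998, 0.2281]
tool_rot: [[0.005, 0.99, -0.138], [-0.005, -0.138, -0.99], [-1.0, 0.006, 0.005]]
force: [0.5, 0.2, -0.2]
finger_gap: 0.0854
d [ 0.0071  0.0498 -0.2794] w [-0.     0.005 -0.006] t 7.97 tcp [ 0.4852 -0.2998  0.2281] fx [-0.0413 -0.3264  0.2281] gap 0.0854 F [ 0.5  0.2 -0.2]
```

```bash
python3 -m inch '[{"x":0,"y":0.006,"z":-0.033,"ax":0,"ay":0,"az":0},{"x":0,"y":0.012,"z":-0.068,"ax":0,"ay":0,"az":0},{"x":0,"y":0.018,"z":-0.104,"ax":0,"ay":0,"az":0},{"x":0,"y":0.025,"z":-0.14,"ax":0,"ay":0,"az":0},{"x":0,"y":0.031,"z":-0.176,"ax":0,"ay":0,"az":0},{"x":0,"y":0.038,"z":-0.212,"ax":0,"ay":0,"az":0},{"x":0,"y":0.044,"z":-0.245,"ax":0,"ay":0,"az":0},{"x":0,"y":0.049,"z":-0.272,"ax":0,"ay":0,"az":0},{"x":0,"y":0.05,"z":-0.28,"ax":0,"ay":0,"az":0},{"x":0,"y":0.05,"z":-0.28,"ax":0,"ay":0,"az":0}]' 0.045
python3 - <<'E'
from h import *
import go
im=snap("wrist","w3.png"); h=cv2.cvtColor(im,cv2.COLOR_RGB2HSV).astype(int); H,S,V=h[...,0],h[...,1],h[...,2]
m=(((H<6)|(H>174))&(S>170)&(V>140)).astype(np.uint8); n,l,s,c=cv2.connectedComponentsWithStats(m); k=1+np.argmax(s[1:,4]); print(s[k],c[k])
d=tip_of("wrist","jaw_post")[0];
for px in(d["at"],c[k]):
    p=atz("wrist",px,.088); print(np.round(px),np.round(p,4),"fx",np.round(go.tofx(p),4))
go.delta([p[0],p[1],.046],go.rdown(-7.9))
snap("top")
for d in tip_of("top","tin"): print(d["at"],d["score"],atz("top",d["at"],.004))
E
```

```text
time: 8.8
tcp_pos: [0.5724, -0.0257, 0.2239]
tool_rot: [[0.0, 0.991, -0.133], [0.0, -0.133, -0.991], [-1.0, 0.0, -0.0]]
force: [-0.6, -1.2, 0.2]
finger_gap: 0.0446
[294 131  24  25 596] [305.5 143. ]
[306. 143.] [0.571  0.0412 0.088 ] fx [-0.0033  0.0232  0.088 ]
[306. 143.] [0.5703 0.0414 0.088 ] fx [-0.0039  0.0233  0.088 ]
d [ 0.1776 -0.0112 -0.0687] w [ 0.002  0.    -0.   ] t 8.9 tcp [ 0.5721 -0.0281  0.2237] fx [ 0.0074 -0.0453  0.2237] gap 0.0453 F [ 0.5  0.1 -0.3]
[494.8, 304.3] 0.62 [ 0.48669723 -0.32604423  0.004     ]
```

```bash
python3 -m inch '[{"x":0.01,"y":-0.003,"z":-0.02,"ax":0,"ay":0,"az":0},{"x":0.03,"y":-0.007,"z":-0.045,"ax":0,"ay":0,"az":0},{"x":0.06,"y":-0.01,"z":-0.065,"ax":0,"ay":0,"az":0},{"x":0.095,"y":-0.01,"z":-0.07,"ax":0,"ay":0,"az":0},{"x":0.125,"y":-0.01,"z":-0.07,"ax":0,"ay":0,"az":0},{"x":0.15,"y":-0.01,"z":-0.07,"ax":0,"ay":0,"az":0},{"x":0.168,"y":-0.01,"z":-0.07,"ax":0,"ay":0,"az":0},{"x":0.176,"y":-0.01,"z":-0.07,"ax":0,"ay":0,"az":0},{"x":0.176,"y":-0.01,"z":-0.07,"ax":0,"ay":0,"az":0}]' 0.045 && python3 -m inch '[{"x":0,"y":0,"z":0,"ax":0,"ay":0,"az":0},{"x":0,"y":0,"z":0,"ax":0,"ay":0,"az":0},{"x":0,"y":0,"z":0,"ax":0,"ay":0,"az":0},{"x":0,"y":0,"z":0,"ax":0,"ay":0,"az":0},{"x":0,"y":0,"z":0,"ax":0,"ay":0,"az":0},{"x":0,"y":0,"z":0,"ax":0,"ay":0,"az":0}]' 0.01; python3 go.py f 0 -.09 .046 -7.9
```

```text
time: 9.75
tcp_pos: [0.5712, 0.0422, 0.0459]
tool_rot: [[-0.003, 0.991, -0.137], [0.0, -0.137, -0.991], [-1.0, -0.003, 0.0]]
force: [-0.1, 0.4, 0.7]
finger_gap: 0.0448
time: 10.25
tcp_pos: [0.5714, 0.0429, 0.0489]
tool_rot: [[-0.0, 0.991, -0.136], [-0.001, -0.136, -0.991], [-1.0, -0.0, 0.001]]
force: [-6.5, -1.1, 4.7]
finger_gap: 0.0193
d [0.003  0.0029 0.1149] w [0.002 0.001 0.   ] t 10.25 tcp [0.5714 0.0429 0.0489] fx [-0.0031  0.0249  0.0489] gap 0.0193 F [-6.5 -1.1  4.7]
```

```bash
python3 -m inch '[{"x":0,"y":-0.001,"z":0.005,"ax":0,"ay":0,"az":0},{"x":0,"y":-0.001,"z":0.015,"ax":0,"ay":0,"az":0},{"x":0,"y":-0.001,"z":0.03,"ax":0,"ay":0,"az":0},{"x":0,"y":-0.001,"z":0.045,"ax":0,"ay":0,"az":0},{"x":0,"y":-0.001,"z":0.06,"ax":0,"ay":0,"az":0},{"x":0,"y":-0.001,"z":0.075,"ax":0,"ay":0,"az":0},{"x":0,"y":-0.001,"z":0.09,"ax":0,"ay":0,"az":0},{"x":0,"y":-0.001,"z":0.102,"ax":0,"ay":0,"az":0},{"x":0,"y":-0.001,"z":0.11,"ax":0,"ay":0,"az":0},{"x":0,"y":-0.001,"z":0.112,"ax":0,"ay":0,"az":0}]' && python3 -m inch '[{"x":0,"y":0,"z":0,"ax":0,"ay":0,"az":0},{"x":0,"y":0,"z":0,"ax":0,"ay":0,"az":0},{"x":0,"y":0,"z":0,"ax":0,"ay":0,"az":0}]'
```

```text
time: 11.08
tcp_pos: [0.5558, -0.0688, 0.0489]
tool_rot: [[0.002, 0.991, -0.137], [-0.0, -0.137, -0.991], [-1.0, 0.002, -0.0]]
force: [-1.4, 4.4, 5.9]
finger_gap: 0.0191
time: 11.33
tcp_pos: [0.5558, -0.0689, 0.0489]
tool_rot: [[0.002, 0.991, -0.136], [-0.002, -0.136, -0.991], [-1.0, 0.002, 0.002]]
force: [-3.4, -2.8, 7.5]
finger_gap: 0.0195
```

```bash
python3 -m inch '[{"x":0,"y":0,"z":0,"ax":0,"ay":0,"az":0},{"x":0,"y":0,"z":0,"ax":0,"ay":0,"az":0},{"x":0,"y":0,"z":0,"ax":0,"ay":0,"az":0},{"x":0,"y":0,"z":0,"ax":0,"ay":0,"az":0},{"x":-0.02,"y":0,"z":0,"ax":0,"ay":0,"az":0},{"x":-0.055,"y":0,"z":0,"ax":0,"ay":0,"az":0},{"x":-0.09,"y":0,"z":0,"ax":0,"ay":0,"az":0},{"x":-0.125,"y":0,"z":0,"ax":0,"ay":0,"az":0},{"x":-0.15,"y":0,"z":0,"ax":0,"ay":0,"az":0},{"x":-0.15,"y":0,"z":-0.01,"ax":0,"ay":0,"az":0}]' 0.045 ; python3 go.py f 0.007 .145 .19 -7.9;  python3 - <<'E'
from h import *
import go
snap("wrist","w4.png")
d=tip_of("wrist","panel")
for q in d[:2]: p=atz("wrist",q["at"],.018); print(q["score"],np.round(q["at"]),np.round(go.tofx(p),4))
E
```

```text
time: 12.17
tcp_pos: [0.5589, -0.0591, 0.2028]
tool_rot: [[0.01, 0.991, -0.137], [-0.004, -0.137, -0.991], [-1.0, 0.01, 0.002]]
force: [0.2, -0.1, 0.4]
finger_gap: 0.0447
d [ 0.0124  0.0084 -0.2229] w [ 0.001  0.002 -0.01 ] t 12.17 tcp [ 0.5589 -0.0591  0.2028] fx [-0.0014 -0.0778  0.2028] gap 0.0447 F [ 0.2 -0.1  0.4]
0.96 [326.  12.] [0.0008 0.0937 0.018 ]
```

View pics/w4.png

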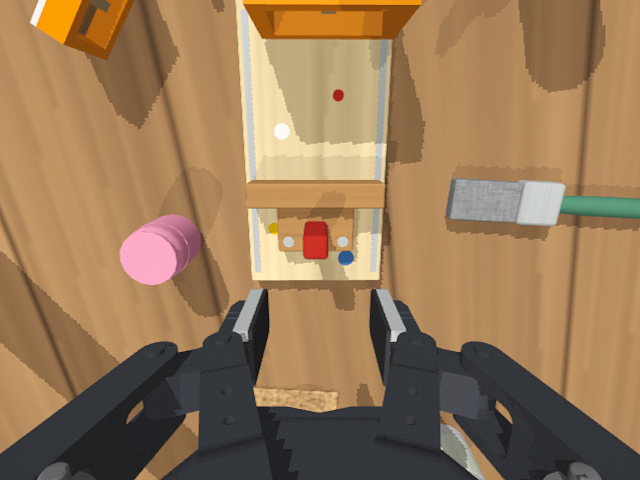

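The jaw is drawn well back: its inner face is at row 182, the bed in front of it is clear, and the panel still stands with its base near row 38. Next: move over to the far side, shut the fingers and descend.

```bash
python3 -m inch '[{"x":0,"y":0.001,"z":-0.025,"ax":0,"ay":0,"az":0},{"x":0,"y":0.002,"z":-0.06,"ax":0,"ay":0,"az":0},{"x":0,"y":0.003,"z":-0.095,"ax":0,"ay":0,"az":0},{"x":0,"y":0.004,"z":-0.13,"ax":0,"ay":0,"az":0},{"x":0,"y":0.006,"z":-0.165,"ax":0,"ay":0,"az":0},{"x":0,"y":0.006,"z":-0.195,"ax":0,"ay":0,"az":0},{"x":0,"y":0.006,"z":-0.215,"ax":0,"ay":0,"az":0},{"x":0,"y":0.006,"z":-0.223,"ax":0,"ay":0,"az":0},{"x":0,"y":0.006,"z":-0.223,"ax":0,"ay":0,"az":0},{"x":0,"y":0.006,"z":-0.223,"ax":0,"ay":0,"az":0}]' 0; python3 go.py f 0.004 .145 .085 -7.9
```

```text
time: 13.1
tcp_pos: [0.593, 0.1617, 0.1963]
tool_rot: [[-0.002, 0.991, -0.135], [-0.001, -0.135, -0.991], [-1.0, -0.002, 0.001]]
force: [-0.3, -0.3, -0.4]
finger_gap: -0.0003
d [0.1113 0.0022 0.0005] w [0.002 0.001 0.002] t 13.1 tcp [0.593  0.1617 0.1963] fx [0.002  0.1456 0.1963] gap -0.0003 F [-0.3 -0.3 -0.4]
```

```bash
python3 -m inch '[{"x":0.025,"y":0.002,"z":0,"ax":0,"ay":0,"az":0},{"x":0.055,"y":0.002,"z":0,"ax":0,"ay":0,"az":0},{"x":0.085,"y":0.002,"z":0,"ax":0,"ay":0,"az":0},{"x":0.103,"y":0.002,"z":0,"ax":0,"ay":0,"az":0},{"x":0.111,"y":0.002,"z":0.003,"ax":0,"ay":0,"az":0},{"x":0.111,"y":0.002,"z":0.01,"ax":0,"ay":0,"az":0},{"x":0.111,"y":0.002,"z":0.017,"ax":0,"ay":0,"az":0},{"x":0.111,"y":0.002,"z":0.024,"ax":0,"ay":0,"az":0},{"x":0.111,"y":0.002,"z":0.03,"ax":0,"ay":0,"az":0},{"x":0.111,"y":0.002,"z":0.036,"ax":0,"ay":0,"az":0}]' 0; python3 - <<'E'
from h import *
import go
go.delta(go.fx(.004,.06,.085),go.rdown(-7.9))
a=snap("side")[200:320,260:400]; b=snap("wrist")
cv2.imwrite("pics/s5.png",cv2.hconcat([cv2.resize(a[:,:,::-1],(400,343)),cv2.resize(b[:,:,::-1],(400,343))]))
E
```

```text
time: 13.93
tcp_pos: [0.5908, 0.1256, 0.0876]
tool_rot: [[0.002, 0.991, -0.136], [0.0, -0.136, -0.991], [-1.0, 0.002, -0.0]]
force: [-1.0, -0.2, 0.0]
finger_gap: -0.0001
d [ 0.0025 -0.0008  0.0495] w [ 0.001 -0.    -0.002] t 13.93 tcp [0.5908 0.1256 0.0876] fx [0.0048 0.1095 0.0876] gap -0.0001 F [-1.  -0.2  0. ]
```

View pics/s5.png

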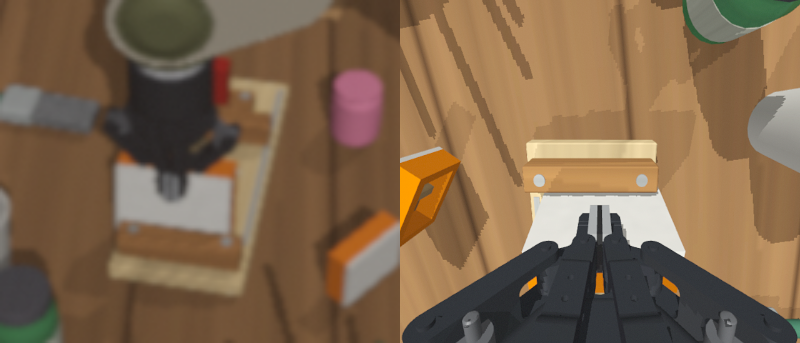

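Left (side view): the shut fingers press high on the white face. Right (wrist view): the white face is tilting, with its base still by the fixed jaw. Continue the push.

```bash
python3 -m inch '[{"x":0,"y":0,"z":0.006,"ax":0,"ay":0,"az":0},{"x":0,"y":0,"z":0.012,"ax":0,"ay":0,"az":0},{"x":0,"y":0,"z":0.018,"ax":0,"ay":0,"az":0},{"x":0,"y":0,"z":0.024,"ax":0,"ay":0,"az":0},{"x":0,"y":0,"z":0.03,"ax":0,"ay":0,"az":0},{"x":0,"y":0,"z":0.035,"ax":0,"ay":0,"az":0},{"x":0,"y":0,"z":0.04,"ax":0,"ay":0,"az":0},{"x":0,"y":0,"z":0.045,"ax":0,"ay":0,"az":0},{"x":0,"y":0,"z":0.045,"ax":0,"ay":0,"az":0},{"x":0,"y":0,"z":0.045,"ax":0,"ay":0,"az":0}]' 0;python3 -m inch '[{"x":-0.02,"y":0,"z":0,"ax":0,"ay":0,"az":0},{"x":-0.05,"y":0,"z":0.005,"ax":0,"ay":0,"az":0},{"x":-0.085,"y":0,"z":0.02,"ax":0,"ay":0,"az":0},{"x":-0.11,"y":0,"z":0.05,"ax":0,"ay":0,"az":0},{"x":-0.12,"y":0,"z":0.085,"ax":0,"ay":0,"az":0},{"x":-0.12,"y":0,"z":0.12,"ax":0,"ay":0,"az":0},{"x":-0.12,"y":0,"z":0.145,"ax":0,"ay":0,"az":0},{"x":-0.12,"y":0,"z":0.155,"ax":0,"ay":0,"az":0},{"x":-0.12,"y":0,"z":0.155,"ax":0,"ay":0,"az":0}]' 0.045;  python3 - <<'E'
from h import *
import go
go.delta(go.fx(-.003,-.088,.046),go.rdown(-7.9))
im=snap("wrist","w6.png")
for q in tip_of("wrist","jaw_post")[:1]: p=atz("wrist",q["at"],.088); print(q["score"],np.round(q["at"]),np.round(go.tofx(p),4))
E
```

```text
time: 14.87
tcp_pos: [0.5843, 0.0817, 0.0863]
tool_rot: [[0.0, 0.991, -0.136], [0.0, -0.136, -0.991], [-1.0, 0.0, -0.0]]
force: [-0.3, 1.3, -0.3]
finger_gap: -0.0001
time: 15.62
tcp_pos: [0.5631, -0.0732, 0.2062]
tool_rot: [[-0.0, 0.99, -0.138], [-0.0, -0.138, -0.99], [-1.0, -0.0, 0.0]]
force: [-0.2, 0.1, -0.0]
finger_gap: 0.0448
d [ 0.1602 -0.0076 -0.0032] w [-0.001  0.     0.   ] t 15.62 tcp [ 0.5631 -0.0732  0.2062] fx [ 0.0046 -0.0912  0.2062] gap 0.0448 F [-0.2  0.1 -0. ]
0.75 [311. 230.] [-0.0025 -0.0842  0.088 ]
```

View pics/w6.png

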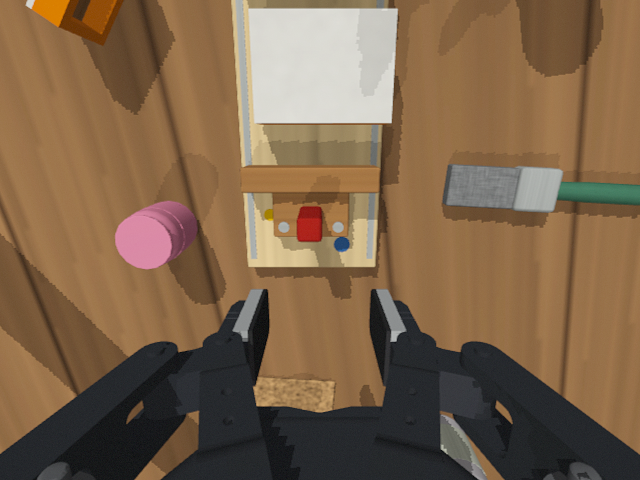

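The panel lies flat, white face up (250–396, 10–124), and the post is at (311,222). Grip the post again.

```bash
python3 -m inch '[{"x":0.02,"y":-0.004,"z":-0.003,"ax":0,"ay":0,"az":0},{"x":0.05,"y":-0.0075,"z":-0.005,"ax":0,"ay":0,"az":0},{"x":0.08,"y":-0.0075,"z":-0.005,"ax":0,"ay":0,"az":0},{"x":0.11,"y":-0.0075,"z":-0.005,"ax":0,"ay":0,"az":0},{"x":0.135,"y":-0.0075,"z":-0.005,"ax":0,"ay":0,"az":0},{"x":0.152,"y":-0.0075,"z":-0.005,"ax":0,"ay":0,"az":0},{"x":0.16,"y":-0.0075,"z":-0.005,"ax":0,"ay":0,"az":0},{"x":0.16,"y":-0.0075,"z":-0.005,"ax":0,"ay":0,"az":0}]' 0.045 && python3 -m inch '[{"x":0,"y":0,"z":0,"ax":0,"ay":0,"az":0},{"x":0,"y":0,"z":0,"ax":0,"ay":0,"az":0},{"x":0,"y":0,"z":0,"ax":0,"ay":0,"az":0},{"x":0,"y":0,"z":0,"ax":0,"ay":0,"az":0},{"x":0,"y":0,"z":0,"ax":0,"ay":0,"az":0},{"x":0,"y":0,"z":0,"ax":0,"ay":0,"az":0}]' 0.01; python3 go.py f -.003 -.015 .046 -7.9
```

```text
time: 16.38
tcp_pos: [0.556, -0.0641, 0.0448]
tool_rot: [[-0.003, 0.991, -0.134], [0.001, -0.134, -0.991], [-1.0, -0.003, -0.001]]
force: [-0.5, 1.1, -0.3]
finger_gap: 0.0447
time: 16.88
tcp_pos: [0.5564, -0.0652, 0.0477]
tool_rot: [[0.001, 0.991, -0.135], [0.0, -0.135, -0.991], [-1.0, 0.001, -0.0]]
force: [-4.4, 2.8, 5.8]
finger_gap: 0.0195
d [ 0.0018  0.0002 -0.0693] w [ 0.002 -0.    -0.001] t 16.88 tcp [ 0.5564 -0.0652  0.0477] fx [-0.0031 -0.0843  0.0477] gap 0.0195 F [-4.4  2.8  5.8]
```

```bash
python3 -m inch '[{"x":0,"y":-0.001,"z":-0.005,"ax":0,"ay":0,"az":0},{"x":0,"y":-0.001,"z":-0.014,"ax":0,"ay":0,"az":0},{"x":0,"y":-0.001,"z":-0.024,"ax":0,"ay":0,"az":0},{"x":0,"y":-0.001,"z":-0.032,"ax":0,"ay":0,"az":0},{"x":0,"y":-0.001,"z":-0.039,"ax":0,"ay":0,"az":0},{"x":0,"y":-0.001,"z":-0.045,"ax":0,"ay":0,"az":0},{"x":0,"y":-0.001,"z":-0.051,"ax":0,"ay":0,"az":0},{"x":0,"y":-0.001,"z":-0.056,"ax":0,"ay":0,"az":0},{"x":0,"y":-0.001,"z":-0.06,"ax":0,"ay":0,"az":0},{"x":0,"y":-0.001,"z":-0.062,"ax":0,"ay":0,"az":0}]'; python3 -m inch '[{"x":0,"y":0,"z":-0.001,"ax":0,"ay":0,"az":0},{"x":0,"y":0,"z":-0.002,"ax":0,"ay":0,"az":0},{"x":0,"y":0,"z":-0.003,"ax":0,"ay":0,"az":0},{"x":0,"y":0,"z":-0.004,"ax":0,"ay":0,"az":0},{"x":0,"y":0,"z":-0.005,"ax":0,"ay":0,"az":0},{"x":0,"y":0,"z":-0.006,"ax":0,"ay":0,"az":0}]'; python3 go.py f -.003 -.015 .046 -7.9
```

```text
time: 17.72
tcp_pos: [0.5648, -0.0044, 0.0478]
tool_rot: [[0.003, 0.991, -0.135], [-0.002, -0.135, -0.991], [-1.0, 0.003, 0.001]]
force: [-0.8, -5.1, 6.7]
finger_gap: 0.0194
time: 18.22
tcp_pos: [0.5656, 0.0012, 0.0478]
tool_rot: [[0.003, 0.991, -0.136], [-0.002, -0.136, -0.991], [-1.0, 0.003, 0.001]]
force: [-1.4, -5.4, 6.2]
finger_gap: 0.0191
d [ 0.0018  0.0001 -0.0022] w [ 0.002  0.001 -0.003] t 18.22 tcp [0.5656 0.0012 0.0478] fx [-0.0031 -0.0172  0.0478] gap 0.0191 F [-1.4 -5.4  6.2]
```

```bash
for i in 1 2; do python3 -m inch '[{"x":0,"y":0,"z":-0.001,"ax":0,"ay":0,"az":0},{"x":0,"y":0,"z":-0.002,"ax":0,"ay":0,"az":0},{"x":0,"y":0,"z":-0.002,"ax":0,"ay":0,"az":0}]' | grep -E "tcp|force"; done
```

```text
tcp_pos: [0.5658, 0.0033, 0.0478]
force: [-0.5, -4.9, 6.3]
tcp_pos: [0.5661, 0.0053, 0.0478]
force: [-0.3, -4.5, 5.4]
```

```bash
for i in 1 2; do python3 -m inch '[{"x":0,"y":0,"z":-0.0005,"ax":0,"ay":0,"az":0},{"x":0,"y":0,"z":-0.001,"ax":0,"ay":0,"az":0},{"x":0,"y":0,"z":-0.001,"ax":0,"ay":0,"az":0}]' | grep -E "tcp|force"; done
python3 - <<'E'
from h import *
im=snap("wrist"); cv2.imwrite("pics/w7.png",im[:,:,::-1])
E
```

```text
tcp_pos: [0.5662, 0.0062, 0.0478]
force: [-0.8, -4.3, 6.4]
tcp_pos: [0.5663, 0.0066, 0.0478]
force: [-2.1, -9.0, 6.8]
```

View pics/w7.png

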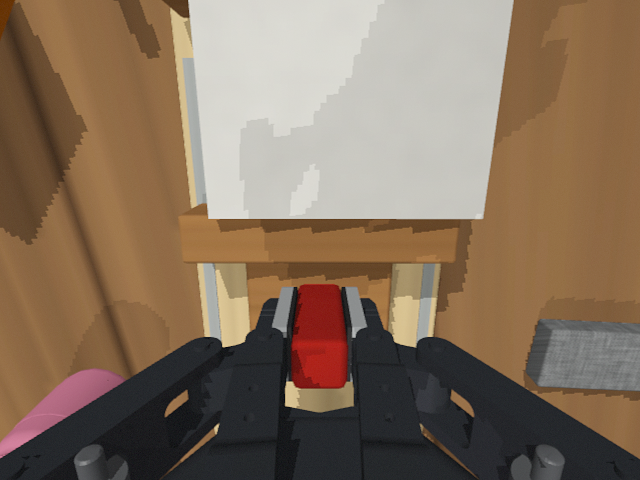

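The white panel meets the moving jaw at row 218. The force rose to 9 N and motion stalled, so the panel is against both jaws. A little more push to confirm.

```bash
python3 -m inch '[{"x":0,"y":0,"z":-0.0008,"ax":0,"ay":0,"az":0},{"x":0,"y":0,"z":-0.0015,"ax":0,"ay":0,"az":0},{"x":0,"y":0,"z":-0.0015,"ax":0,"ay":0,"az":0},{"x":0,"y":0,"z":-0.0015,"ax":0,"ay":0,"az":0}]'
```

```text
time: 19.6
tcp_pos: [0.5663, 0.0066, 0.0478]
tool_rot: [[0.002, 0.991, -0.136], [-0.005, -0.136, -0.991], [-1.0, 0.003, 0.004]]
force: [-3.3, -17.3, 6.9]
finger_gap: 0.0193
```

```bash
python3 -m inch '[{"x":0,"y":0,"z":0.001,"ax":0,"ay":0,"az":0},{"x":0,"y":0,"z":0.002,"ax":0,"ay":0,"az":0},{"x":0,"y":0,"z":0.002,"ax":0,"ay":0,"az":0}]'; python3 -m inch '[{"x":0,"y":0,"z":0,"ax":0,"ay":0,"az":0},{"x":0,"y":0,"z":0,"ax":0,"ay":0,"az":0},{"x":0,"y":0,"z":0,"ax":0,"ay":0,"az":0},{"x":0,"y":0,"z":0,"ax":0,"ay":0,"az":0},{"x":0,"y":0,"z":0,"ax":0,"ay":0,"az":0},{"x":-0.02,"y":0,"z":0,"ax":0,"ay":0,"az":0},{"x":-0.055,"y":0,"z":0,"ax":0,"ay":0,"az":0},{"x":-0.09,"y":0,"z":0,"ax":0,"ay":0,"az":0},{"x":-0.125,"y":0,"z":0,"ax":0,"ay":0,"az":0},{"x":-0.165,"y":0,"z":0,"ax":0,"ay":0,"az":0}]' 0.045;python3 -m inch '[{"x":-0.03,"y":-0.02,"z":0.03,"ax":0,"ay":0,"az":0},{"x":-0.04,"y":-0.05,"z":0.05,"ax":0,"ay":0,"az":0},{"x":-0.04,"y":-0.08,"z":0.07,"ax":0,"ay":0,"az":0},{"x":-0.04,"y":-0.11,"z":0.09,"ax":0,"ay":0,"az":0},{"x":-0.04,"y":-0.13,"z":0.12,"ax":0,"ay":0,"az":0},{"x":-0.04,"y":-0.14,"z":0.15,"ax":0,"ay":0,"az":0},{"x":-0.04,"y":-0.14,"z":0.15,"ax":0,"ay":0,"az":0}]'
python3 - <<'E'
from h import *
a=snap("side")[150:330,220:420]; b=snap("top")[200:350,260:540]
cv2.imwrite("pics/f8.png",cv2.vconcat([cv2.resize(b[:,:,::-1],(560,300)),cv2.resize(a[:,:,::-1],(560,300))]))
E
```

```text
time: 19.85
tcp_pos: [0.5663, 0.0066, 0.0477]
tool_rot: [[0.003, 0.991, -0.136], [-0.001, -0.136, -0.991], [-1.0, 0.003, 0.001]]
force: [-0.4, -5.3, 5.6]
finger_gap: 0.0196
time: 20.68
tcp_pos: [0.5647, 0.0075, 0.2123]
tool_rot: [[-0.002, 0.991, -0.135], [0.001, -0.135, -0.991], [-1.0, -0.002, -0.0]]
force: [1.5, -0.1, -0.1]
finger_gap: 0.0449
time: 21.27
tcp_pos: [0.4045, -0.1254, 0.2517]
tool_rot: [[0.0, 0.99, -0.14], [-0.001, -0.14, -0.99], [-1.0, 0.0, 0.001]]
force: [-0.5, 0.5, 0.0]
finger_gap: 0.0448
```

View pics/f8.png

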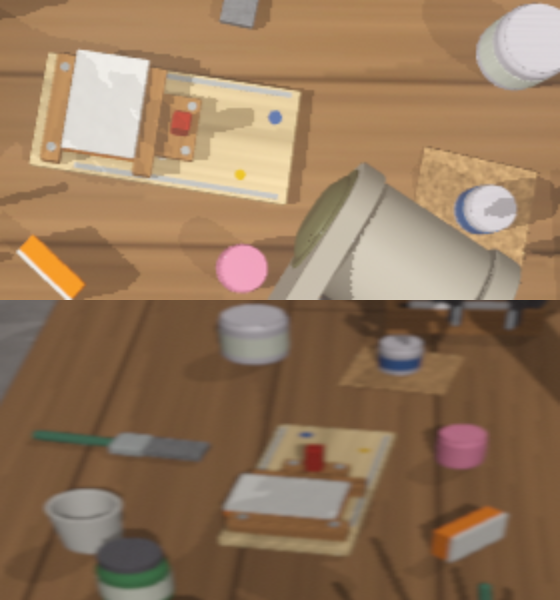

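The final views show the panel flat, white face up, between both jaws. The blue tin stands upright on the mat and the other things are in place. Handing in.

```bash
python3 -c "
from workcell import r
print(r.hand_in())"
```

```text
the job is handed in; nothing more can be done
None
```

The job is done and handed in at about 21 s of the 72 s allowed, with all steps in the order you asked.

- **Tin:** I lifted the blue tin off the holder and stood it on the cork mat. The last pictures show it upright there.
- **Panel:** I drew the jaw back about 112 mm by its red post, then tipped the panel with the shut fingers pushing high on its white face. It lies flat on the bed with the white face up.
- **Jaw:** I slid it shut until the panel stopped it. The push rose to 17 N with no further movement, so the panel is held against both jaws. I eased the push off before letting go of the post.
- **Last checks:** The side and top pictures show the panel between the two jaws, and the bystanders and look-alikes in view where they were. The bucket and amber jar were not in those close-ups. The gripper was clear, about 0.25 m above the bench.
- **Disagreement:** The wrist and top cameras differed by 2–5 mm on the post's position. So I went by the contact force, not the computed travel, and the jaw stopped about 3 mm past where my estimate put the snug position.

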